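Hang the stand pillar plumb and seat its foot on the base spigot

TASK

The pillar of the small accessory stand lies on the bench beside its base. Pick it up by the black ball knob at its top and get it hanging plumb in the fingers, foot down and well clear of the bench (easing the grip lets it swing, then grip again), and lower it onto the base, holding it until the recess under the foot is down over the round spigot. Let go so that the pillar stands by itself with its foot fully home and flat on the base, and leave the other things where they are.

Things in the scene. Friction and masses are not known exactly. Their poses are not given: they have to be found in the camera images.
- pillar: Loose stand pillar, 0.25-0.40 kg, 197 mm long: square pale aluminium foot 56x56x14 mm, steel column 16 mm thick, black ball knob on top. Origin: centre of the foot's underside; +z along the column to the knob. It starts lying on a side of its foot and the knob, knob roughly toward the robot. Centre of mass about 72 mm from the underside.
- knob (a point): Centre of the pillar's black ball knob, 44 mm in diameter, 175 mm above the foot's underside along +z; 22 mm above the bench while the pillar lies. The ball meets flat pads in two small spots: held at the pads' middle by a firm grip (80 N) the pillar stays as it is; as the grip is eased, below about 40 N, it swings about the line through the pads, and slides out only below about 3 N.
- recess (a point): Centre of the mouth of the round recess under the pillar's foot (the pillar's origin); z along the column. The recess is 28 mm in diameter, 10 mm deep, its mouth chamfered 1.5 mm.
- stand_base: Fixed stand base, a rounded white plate 130 x 100 mm with its upper face 17 mm above the bench, on it a round steel boss 68 mm in diameter rising to 21 mm, and in the middle of that the centring spigot. A small green bull's-eye level sits in one long edge. Origin: centre of its underside on the bench; z up.
- spigot (a point): Foot of the centring spigot: centre of the boss's flat upper face, 21 mm above the bench, z up. The spigot is 25 mm in diameter, rises 9 mm above this point, and its upper 4 mm taper to 18 mm in diameter. The pillar is seated when its origin coincides with this point; any turn about the vertical will do.
- eyepiece: Loose black spare eyepiece standing upright, 33 x 33 x 43 mm; bystander; origin at centre of underside.
- objective_can: Loose white can with black screw top, 43 x 43 x 65 mm; bystander; origin at centre of underside.
- oil_bottle: Loose dropper bottle, 28 x 28 x 74 mm; bystander; origin at centre of underside.
- mini_driver: Loose small screwdriver with yellow hexagonal handle lying on the bench, 9 x 106 x 8 mm; bystander; origin at centre of underside.
Things that resemble listed ones, but are neither listed nor needed, are in the scene too. What is shaped like the stand_base but turquoise is not meant.

How it is judged:
By the outcome, as a careful person would: the job done as asked, in the order asked, and still so for the second after the job is handed in, with the robot touching nothing.
It also fails if it takes over 56 s, if anything falls off the work surface, if the arm or the gripper's body presses on something with over 40 N, if the wrist force passes 120 N, or if a joint passes its speed limit or range.

ROBOT

A 7-joint arm with a two-finger parallel gripper is mounted at the origin on a cart in front of the work surface, level with it; the furniture and walls round the work are solid. World frame = base frame: x ahead of the robot, y to its left, z up, the work surface at z = 0. Lengths are in m, angles in rad, forces in N, time in s.
With the tool pointing down it reaches from about 0.425 to 0.925 m from the base axis. Payload 6.8 kg.
Tool frame: the origin (TCP) lies at the very end of the fingers, on their centre line; the grasp point (between the pads) lies 19 mm behind it (robot.tcp_to_grasp is the distance from the TCP to the grasp point, in m); z points along the fingers, y is the line along which they close (so a half turn about z gives the same grasp; the last joint's range is limited). The gripper opens to 85 mm and grips with 20 to 120 N. Pads are 22 mm wide; open, the fingers measure 114 mm over their backs; the gripper's body (76 mm by 85 mm) begins 54 mm behind the grasp point. The pads swing forward as they close: fully open they stand 13 mm farther back than shut.
Start: joints at [-1.392, 0.477, 0.022, 1.555, -0.011, 1.109, -0.083], TCP at [0.191, 0.647, 0.231] pointing down, gripper open.
Joint ranges: [-2.96, 2.96], [-0.34, 2.1], [-1.41, 1.46], [0.24, 2.44], [-1.37, 4.51], [0.17, 1.92], [-2.96, 2.96]. Speed limits (rad/s): [2.39, 2.39, 3.14, 3.14, 3.14, 3.14, 3.14].

INTERFACE

Orientations are given as a 3x3 rotation matrix whose columns are the frame's x, y, z axes.
In Python, from bench import read_state, cams, robot gives the robot as it stands. The module is installed in compiled form; this text tells all that it offers.
- The arm moves only by the shell command python3 -m creep 'ROWS' [OPENING]. ROWS is JSON, a list of rows, each an object of numbers: "tx", "ty", "tz": the shift along the tool's x, y, z in units of 75 cm (1.0 is 75 cm); "rx", "ry", "rz": the turn, a rotation vector about the tool's x, y, z in units of 2 rad (1.0 is 2 rad). A call has 1 to 12 rows; each row is the pose to reach, as a shift and turn from the pose commanded when the call began, along the tool's axes at that moment; what a row does not reach only later rows make up. A row lasts 1/12 s, in which the tool goes at most 41.7 mm and 7.16 degrees, less where a joint would pass 70% of its speed; a pose out of reach is approached as far as the arm can. A call with a number of a shift or a turn outside -1 to 1 is refused whole. A call with a gripper value outside its range is refused whole. OPENING is the opening, from 0 (shut) to 1 (fully open), set as the call begins (- or left out, the last holds). The fingers move at their own pace and stop on an object; the grip force is fixed at half the most. Time passes only in rows, so rows that repeat a pose let the fingers close. It gives the time, the measured TCP pose, the force, the opening and the grip force at its end, in the units of the state.
- read_state(): the state, without advancing time (a new reading comes with each control period).
- cams.grab_frame(name): name is "scene" or "top" or "wrist"; returns (picture, depth): 420x560x3 uint8, blue, green, red; 420x560 float32, m along the optical axis (not along the pixel's ray), 0 where there is no reading.
- cams.camera_info(name): a dict with "intrinsics" (3x3 intrinsics, pixels), "world_to_cam" (4x4, takes a point from world to camera coordinates). Camera axes: x right, y down, z forward; pixel columns grow to the right and rows downward; lengths in m; the calibration is good to about 2 mm. A picture is of the moment at which its call begins: read the wrist's pose just before it. camera_info takes no time and is no camera call; for the wrist camera it gives the pose at the moment of the call.
- robot.finish_job(): hands the job in; it is judged then, once.
The state is a dict: "time_s": time; "joint_positions": joint angles; "dq": joint speeds; "joint_torque": joint torques, N m; "tool_pos": TCP position; "tool_rot": TCP orientation; "ft_force": force on the tool from outside, world axes, zero at the start; "wrist_torque": the same for the moment, N m; "width": finger opening in m; "finger_force": force on a finger pad.
Only numpy, scipy, OpenCV 4.12 (cv2) and the standard library are available. Lean on these libraries where they do the work, as an engineer would, in place of code of your own. Each camera call takes 0.05 s, during which the arm holds its last target. There are 200 camera calls.

## Working session

There is one attempt and no reset: what is moved stays moved. The work goes in short steps, Python scripts to look and compute and a shell command to move; the robot and the scene stay as the last step left them, time stands still between calls to the robot, and variables do not carry over. Pictures are saved under pics/ and viewed, at most 10 in all, crops included, and the job is handed in when it is done.

```bash
mkdir -p pics; cat > h.py <<'E'
import numpy as np, cv2
from bench import read_state, cams, robot
def world(info,u,v,d):
    K=np.array(info["intrinsics"]);T=np.linalg.inv(np.array(info["world_to_cam"]))
    p=np.linalg.inv(K)@np.array([u,v,1.0])*d
    return (T@np.append(p,1))[:3]
def ray(info,u,v,z):
    T=np.linalg.inv(np.array(info["world_to_cam"]));o=T[:3,3];p=world(info,u,v,1.0)-o
    return o+p*(z-o[2])/p[2]
E
python3 - <<'E'
from h import *
for n in("scene","top"):
    im,d=cams.grab_frame(n);cv2.imwrite(f"pics/{n}0.png",im);np.savez(f"{n}0.npz",im=im,d=d)
    i=cams.camera_info(n);print(n,np.round(np.linalg.inv(i["world_to_cam"]),3).tolist(),np.array(i["intrinsics"]).tolist())
s=read_state();print(s)
E
```

```text
scene [[0.845, -0.418, 0.335, 0.122], [-0.536, -0.651, 0.538, -0.492], [-0.007, -0.634, -0.774, 1.067], [0.0, 0.0, 0.0, 1.0]] [[516.9152436640458, 0.0, 278.2993446899949], [0.0, 516.9152436640458, 209.28651461915743], [0.0, 0.0, 1.0]]
top [[-0.008, -0.992, 0.123, 0.443], [-1.0, 0.009, 0.012, 0.187], [-0.013, -0.123, -0.992, 1.234], [0.0, 0.0, 0.0, 1.0]] [[407.4520873208765, 0.0, 278.3912990984485], [0.0, 407.4520873208765, 211.35485118424998], [0.0, 0.0, 1.0]]
{'time_s': 0.1, 'joint_positions': array([-1.39205527,  0.4777171 ,  0.02233406,  1.55635853, -0.01151256,
        1.10928945, -0.08308042]), 'dq': array([ 2.32368237e-03, -1.74400820e-03, -8.13279368e-04, -1.70288423e-03,
        7.71765136e-04,  7.86691921e-05,  1.93471576e-03]), 'joint_torque': array([ 4.15198316e-03, -5.97761357e+01,  1.61363907e+00, -2.81957549e+01,
        1.28401187e-02,  5.00157985e-03,  6.30139823e-06]), 'tool_pos': array([0.19082416, 0.64690684, 0.23042048]), 'tool_rot': array([[-9.59154181e-01,  2.82883588e-01, -3.64170118e-04],
       [ 2.82883803e-01,  9.59152846e-01, -1.60376411e-03],
       [-1.04383740e-04, -1.64127488e-03, -9.99998648e-01]]), 'ft_force': array([ 0.01815015, -0.17527105, -0.87361697]), 'wrist_torque': array([-0.01216723, -0.01140891, -0.00705584]), 'finger_force': 0.0, 'width': 0.08500442116041114}
```

View pics/top0.png

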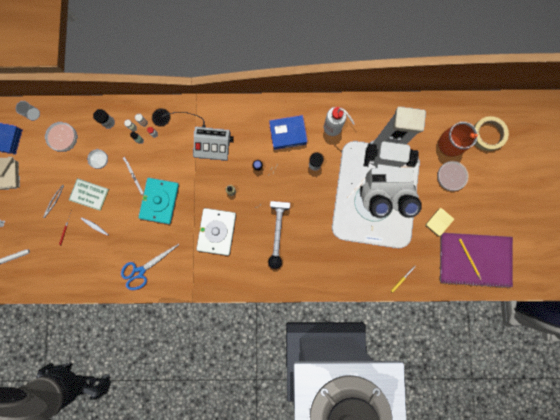

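View pics/scene0.png

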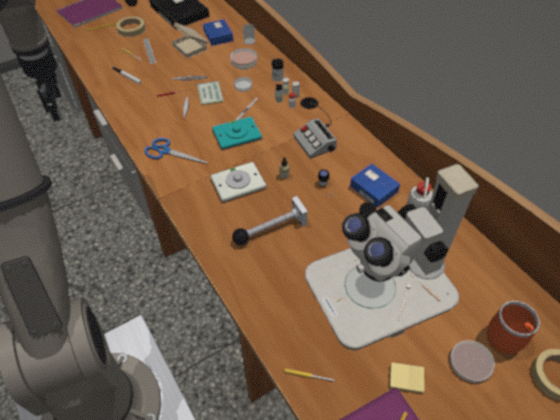

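Candidates in the top view are as follows.
- Knob: black ball at (275,262) on the steel column. Look-alikes are the microscope eyepieces (381,207) and (409,207), the spare eyepiece (257,166), the black item (316,160) and the black puck (162,117).
- Base: white plate (216,231) with a green level. The look-alikes are the turquoise plate (158,200) and the microscope's foot (375,215).

I choose the ball at (275,262) and the white plate at (216,231). In the scene view these are (240,237) and (238,180).

```bash
cat > m.py <<'E'
from h import *
def blob(m,near):
    n,l,s,c=cv2.connectedComponentsWithStats(m.astype(np.uint8))
    k=min((k for k in range(1,n) if s[k,4]>30),key=lambda k:np.hypot(*(c[k]-near)))
    return l==k,c[k],s[k]
def tri(obs):
    A=np.zeros((3,3));b=np.zeros(3)
    for i,(u,v) in obs:
        T=np.linalg.inv(i["world_to_cam"]);o=T[:3,3];d=world(i,u,v,1.)-o;d/=np.linalg.norm(d)
        P=np.eye(3)-np.outer(d,d);A+=P;b+=P@o
    p=np.linalg.solve(A,b)
    return p
E
python3 - <<'E'
from m import *
P={"top":dict(knob=(275,262),base=(216,231),foot=(279,206)),"scene":dict(knob=(240,237),base=(238,180),foot=(299,211))}
obs={}
for n in P:
    f=np.load(n+"0.npz");im,d=f["im"],f["d"];i=cams.camera_info(n);i={k:np.array(v) for k,v in i.items()}
    g=im.max(2).astype(int);h=cv2.cvtColor(im,cv2.COLOR_BGR2HSV)
    m,c,s=blob(g<60,P[n]["knob"]);(cc,r)=cv2.minEnclosingCircle(np.argwhere(m)[:,::-1].astype(np.float32))
    print(n,"knob",c,s,cc,r);obs.setdefault("knob",[]).append((i,c))
    m,c,s=blob((h[...,1]<60)&(g>130),P[n]["base"]);x=cv2.convexHull(np.argwhere(m)[:,::-1].astype(np.float32));R=cv2.minAreaRect(x);mo=cv2.moments(x)
    c=(mo["m10"]/mo["m00"],mo["m01"]/mo["m00"]);print(n,"base",c,R,s);obs.setdefault("base",[]).append((i,c));print(ray(i,*c,.017), [np.round(ray(i,*q,.017),3) for q in cv2.boxPoints(R)])
    u,v=map(int,P[n]["foot"]);print("foot",world(i,u,v,d[v,u]))
    u,v=map(int,P[n]["knob"]);print("knobtop",world(i,u,v,d[v,u]))
    u,v=P[n]["base"];print("spig top",world(i,u,v,d[v,u]))
for k in obs: print(k,tri(obs[k]))
im=np.load("top0.npz")["im"][150:290,180:320];im2=np.load("scene0.npz")["im"][140:280,190:330]
cv2.imwrite("pics/crop.png",np.hstack([cv2.resize(a,(400,400),interpolation=2) for a in(im,im2)]))
E
```

```text
top knob [274.79136691 262.0647482 ] [269 256  13  13 139] (274.7065124511719, 261.8260803222656) 6.741204738616943
top base (215.88498550724634, 231.33855072463766) ((215.8294677734375, 231.35836791992188), (33.52861022949219, 43.64041519165039), 8.746162414550781) [ 197  208   39   48 1430]
[0.5354655 0.3897934 0.017    ] [array([0.479, 0.449, 0.017]), array([0.609, 0.431, 0.017]), array([0.592, 0.331, 0.017]), array([0.463, 0.35 , 0.017])]
foot [0.60417934 0.19949355 0.06184484]
knobtop [0.44287952 0.21247107 0.04880484]
spig top [0.5353394  0.38699109 0.03186909]
scene knob [240.30660377 236.97169811] [233 229  17  17 212] (240.6475372314453, 236.98634338378906) 8.413838386535645
scene base (237.51439182915504, 180.35110757394878) ((237.85000610351562, 180.0500030517578), (27.828041076660156, 49.64775848388672), 71.56504821777344) [ 211  162   55   38 1221]
[0.53730746 0.38612733 0.017     ] [array([0.483, 0.446, 0.017]), array([0.625, 0.428, 0.017]), array([0.593, 0.328, 0.017]), array([0.458, 0.348, 0.017])]
foot [0.60381387 0.18265651 0.04947738]
knobtop [0.44020468 0.199044   0.03973414]
spig top [0.53515594 0.37826859 0.02689417]
knob [0.44477835 0.21269083 0.02044433]
base [0.53718418 0.38965854 0.01361502]
```

View pics/crop.png

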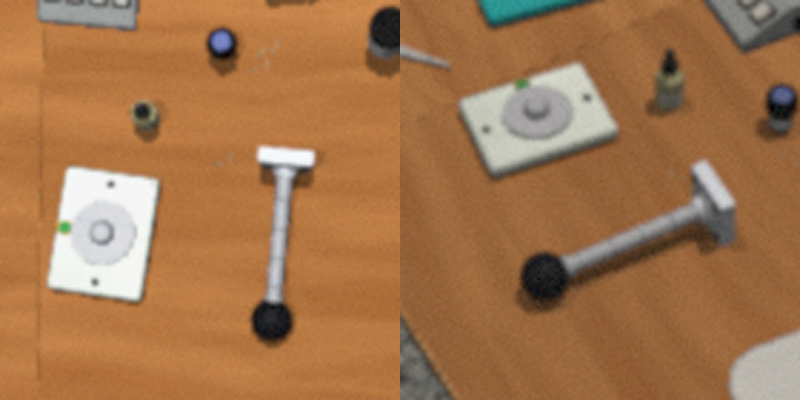

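The crop confirms the choice: a white plate with a green level, boss and spigot, and a separate pillar with a black ball and square foot. Next I work out the first approach.

```bash
cat > go.py <<'E'
from h import *
from scipy.spatial.transform import Rotation as Rn
def plan(p,yaw=None,R=None):
    """shift/turn units from present pose to TCP p, tool down with tool-y at yaw (deg)"""
    s=read_state();Rt=s["tool_rot"]
    if R is None:
        a=np.radians(yaw);y=np.array([np.cos(a),np.sin(a),0]);z=np.array([0,0,-1.]);R=np.column_stack([np.cross(y,z),y,z])
    print("t",np.round(Rt.T@(np.array(p)-s["tool_pos"])/.75,4),"r",np.round(Rn.from_matrix(Rt.T@R).as_rotvec()/2,4))
E
python3 - <<'E'
from go import *
i=cams.camera_info("top")
f=ray(i,280.3,204.6,.056);k=ray(i,274.8,262.0,.022);print(f,k)
a=np.degrees(np.arctan2(*(f-k)[1::-1]));print(a)
plan([.445,.2125,.15],a+90)
E
```

```text
[0.60907151 0.19572532 0.056     ] [0.44287764 0.21362818 0.022     ]
-6.148350193406203
t [-0.4889 -0.4595  0.108 ] r [-0.0008 -0.     -0.0897]
```

```bash
python3 -m creep '[{"tx":-0.489,"ty":-0.46,"tz":0.1,"rz":-0.09},{"tx":-0.489,"ty":-0.46,"tz":0.1,"rz":-0.09},{"tx":-0.489,"ty":-0.46,"tz":0.1,"rz":-0.09},{"tx":-0.489,"ty":-0.46,"tz":0.1,"rz":-0.09},{"tx":-0.489,"ty":-0.46,"tz":0.1,"rz":-0.09},{"tx":-0.489,"ty":-0.46,"tz":0.1,"rz":-0.09},{"tx":-0.489,"ty":-0.46,"tz":0.1,"rz":-0.09},{"tx":-0.489,"ty":-0.46,"tz":0.1,"rz":-0.09},{"tx":-0.489,"ty":-0.46,"tz":0.1,"rz":-0.09},{"tx":-0.489,"ty":-0.46,"tz":0.1,"rz":-0.09},{"tx":-0.489,"ty":-0.46,"tz":0.1,"rz":-0.09},{"tx":-0.489,"ty":-0.46,"tz":0.1,"rz":-0.09}]' 1
python3 -c "
from go import *
plan([.445,.2125,.15],83.9)"
```

```text
t [-0.4889 -0.4595  0.108 ] r [-0.0008 -0.     -0.0902]validation failed for argument at $[0]...
```

```bash
python3 -m creep '[{"tx":-0.2,"ty":-0.2,"tz":0,"rx":0,"ry":0,"rz":-0.09},{"tx":-0.2,"ty":-0.2,"tz":0,"rx":0,"ry":0,"rz":-0.09}]' 1; echo rc $?; python3 -m creep --help
```

```text
time_s: 0.27
tool_pos: [0.2287, 0.5747, 0.2301]
tool_rot: [[-0.995, 0.096, -0.001], [0.096, 0.995, -0.001], [0.001, -0.001, -1.0]]
ft_force: [1.7, 0.5, -0.6]
width: 0.0852
finger_force: 0.0
rc 0invalid input: not JSON, or not a number
```

```bash
python3 -c "
from go import *
plan([.445,.2125,.15],83.9)"
```

```text
t [-0.3334 -0.453   0.1068] r [-0.0004 -0.0005  0.0052]
```

```bash
python3 -m creep '[{"tx":-0.333,"ty":-0.453,"tz":0.107,"rx":0,"ry":0,"rz":0.005},{"tx":-0.333,"ty":-0.453,"tz":0.107,"rx":0,"ry":0,"rz":0.005},{"tx":-0.333,"ty":-0.453,"tz":0.107,"rx":0,"ry":0,"rz":0.005},{"tx":-0.333,"ty":-0.453,"tz":0.107,"rx":0,"ry":0,"rz":0.005},{"tx":-0.333,"ty":-0.453,"tz":0.107,"rx":0,"ry":0,"rz":0.005},{"tx":-0.333,"ty":-0.453,"tz":0.107,"rx":0,"ry":0,"rz":0.005},{"tx":-0.333,"ty":-0.453,"tz":0.107,"rx":0,"ry":0,"rz":0.005},{"tx":-0.333,"ty":-0.453,"tz":0.107,"rx":0,"ry":0,"rz":0.005},{"tx":-0.333,"ty":-0.453,"tz":0.107,"rx":0,"ry":0,"rz":0.005},{"tx":-0.333,"ty":-0.453,"tz":0.107,"rx":0,"ry":0,"rz":0.005},{"tx":-0.333,"ty":-0.453,"tz":0.107,"rx":0,"ry":0,"rz":0.005},{"tx":-0.333,"ty":-0.453,"tz":0.107,"rx":0,"ry":0,"rz":0.005}]' 1
python3 - <<'E'
from go import *
im,d=cams.grab_frame("wrist");i=cams.camera_info("wrist");s=read_state()
cv2.imwrite("pics/w1.png",im);np.savez("w1.npz",im=im,d=d)
print(np.linalg.inv(i["world_to_cam"]).round(4).tolist(),i["intrinsics"],s["tool_pos"])
K=i["intrinsics"]
E
```

```text
time_s: 1.27
tool_pos: [0.4442, 0.205, 0.1502]
tool_rot: [[-0.992, 0.124, -0.001], [0.124, 0.992, -0.002], [0.001, -0.003, -1.0]]
ft_force: [-0.3, 0.3, 0.1]
width: 0.085
finger_force: 0.0
[[0.1197, 0.9549, 0.2717, 0.375], [0.9928, -0.1149, -0.0336, 0.2155], [-0.0008, 0.2738, -0.9618, 0.2934], [0.0, 0.0, 0.0, 1.0]] [[291.55846918   0.         280.91082172]
 [  0.         291.55846918 210.78039914]
 [  0.           0.           1.        ]] [0.44325763 0.2078405  0.15055486]
```

View pics/w1.png

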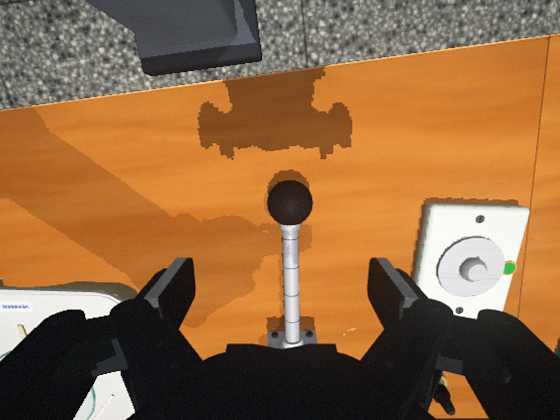

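The wrist view shows the knob at (289,204), the column running down to about (292,340), and the spigot at (473,268) to the right. Next I measure them precisely.

```bash
python3 - <<'E'
from m import *
from go import plan
f=np.load("w1.npz");im=f["im"];w=cams.camera_info("wrist");t=cams.camera_info("top");sc=cams.camera_info("scene")
g=im.max(2)
m,c,s=blob((g<55)&(np.hypot(*(np.indices(g.shape)[::-1]-np.array([289,204])[:,None,None]))<35),(289,204))
cn,_=cv2.findContours(m.astype(np.uint8),0,1);e=cv2.fitEllipse(max(cn,key=len));print("knob",c,s,e)
k=e[0];P=tri([(w,k),(t,(274.8,262.)),(sc,(240.3,237))]);print("tri",P,"ray .022",ray(w,*k,.022))
h=cv2.cvtColor(im,cv2.COLOR_BGR2HSV);pts=[]
for v in range(240,325,5):
    x=np.where((h[v,270:315,1]<70)&(g[v,270:315]>90))[0]+270
    if len(x)>5: pts.append([(x[0]+x[-1])/2,v])
pts=np.array(pts);ws=np.array([ray(w,*p,.022+.008*0) for p in pts]);q=np.polyfit(ws[:,0],ws[:,1],1);print("col angle",np.degrees(np.arctan(q[0])),len(pts),"y at knob",np.polyval(q,P[0]))
gr=cv2.medianBlur(cv2.cvtColor(im,cv2.COLOR_BGR2GRAY),3)[190:325,410:540]
# boss disc
gg=cv2.resize(gr,None,fx=4,fy=4,interpolation=2)
C=cv2.HoughCircles(gg,cv2.HOUGH_GRADIENT,1,20,param1=80,param2=25,minRadius=25,maxRadius=150)
for a in C[0][:8]:
    u,v=a[0]/4+410-.4,a[1]/4+190-.4;print("circ",u,v,a[2]/4,ray(w,u,v,.021),ray(w,u,v,.030))
E
```

```text
knob [289.4371091  202.02779708] [ 268  181   44   44 1439] ((289.558837890625, 202.39723205566406), (43.47874450683594, 43.703857421875), 177.9652862548828)
tri [0.44516667 0.2139602  0.01850691] ray .022 [0.44432643 0.2152621  0.022     ]
col angle -5.456803153057996 17 y at knob 0.21508414064259845
circ 473.975 274.975 36.525 [0.54442069 0.39620721 0.021     ] [0.53882145 0.39023539 0.03      ]
circ 470.475 270.975 33.725 [0.53934904 0.39235028 0.021     ] [0.5339174 0.3865059 0.03     ]
circ 470.975 264.975 29.05 [0.53252209 0.39247186 0.021     ] [0.52731605 0.38662347 0.03      ]
circ 464.975 270.725 27.1 [0.53838461 0.38670742 0.021     ] [0.53298484 0.38104952 0.03      ]
circ 476.975 270.475 10.675 [0.5395701  0.39896554 0.021     ] [0.53413116 0.39290256 0.03      ]
circ 448.975 267.475 13.025 [0.53268769 0.37020167 0.021     ] [0.52747618 0.3650892  0.03      ]
circ 436.475 211.725 7.7 [0.47092399 0.35594673 0.021     ] [0.4677535  0.35130533 0.03      ]
```

```bash
python3 -c "
from go import *
plan([.4445,.2145,.003],84.5)"
```

```text
t [-0.0007  0.0092  0.1967] r [-0.0006 -0.0004 -0.0125]
```

```bash
python3 -m creep '[{"tx":0,"ty":0.004,"tz":0.05,"rx":0,"ry":0,"rz":-0.01},{"tx":0,"ty":0.004,"tz":0.1,"rx":0,"ry":0,"rz":-0.01},{"tx":0,"ty":0.004,"tz":0.12,"rx":0,"ry":0,"rz":-0.01},{"tx":0,"ty":0.004,"tz":0.13,"rx":0,"ry":0,"rz":-0.01},{"tx":0,"ty":0.004,"tz":0.13,"rx":0,"ry":0,"rz":-0.01},{"tx":0,"ty":0.004,"tz":0.13,"rx":0,"ry":0,"rz":-0.01},{"tx":0,"ty":0.004,"tz":0.13,"rx":0,"ry":0,"rz":-0.01}]' 1
python3 -c "
from go import *
plan([.4445,.2145,.003],84.5)"
```

```text
time_s: 1.9
tool_pos: [0.444, 0.2139, 0.0548]
tool_rot: [[-0.995, 0.096, 0.002], [0.096, 0.995, 0.002], [-0.002, 0.002, -1.0]]
ft_force: [0.5, 0.2, 0.6]
width: 0.0851
finger_force: 0.0
t [-0.0005  0.0007  0.0691] r [ 0.0009  0.0009 -0.    ]
```

```bash
python3 -m creep '[{"tx":0,"ty":0.001,"tz":0.03,"rx":0,"ry":0,"rz":0},{"tx":0,"ty":0.001,"tz":0.05,"rx":0,"ry":0,"rz":0},{"tx":0,"ty":0.001,"tz":0.06,"rx":0,"ry":0,"rz":0},{"tx":0,"ty":0.001,"tz":0.068,"rx":0,"ry":0,"rz":0},{"tx":0,"ty":0.001,"tz":0.068,"rx":0,"ry":0,"rz":0},{"tx":0,"ty":0.001,"tz":0.068,"rx":0,"ry":0,"rz":0}]' 1
python3 -c "
from go import *
plan([.4445,.2145,.003],84.5)"
```

```text
time_s: 2.4
tool_pos: [0.4437, 0.2138, 0.0031]
tool_rot: [[-0.995, 0.097, 0.001], [0.097, 0.995, 0.0], [-0.001, 0.001, -1.0]]
ft_force: [-0.0, -0.5, 0.2]
width: 0.0854
finger_force: 0.0
t [-0.0009  0.0011  0.0002] r [ 0.0003  0.0003 -0.0005]
```

```bash
for k in 1; do python3 -m creep '[{"tx":-0.001,"ty":0.001,"tz":0,"rx":0,"ry":0,"rz":0},{"tx":-0.001,"ty":0.001,"tz":0,"rx":0,"ry":0,"rz":0},{"tx":-0.001,"ty":0.001,"tz":0,"rx":0,"ry":0,"rz":0},{"tx":-0.001,"ty":0.001,"tz":0,"rx":0,"ry":0,"rz":0},{"tx":-0.001,"ty":0.001,"tz":0,"rx":0,"ry":0,"rz":0},{"tx":-0.001,"ty":0.001,"tz":0,"rx":0,"ry":0,"rz":0},{"tx":-0.001,"ty":0.001,"tz":0,"rx":0,"ry":0,"rz":0},{"tx":-0.001,"ty":0.001,"tz":0,"rx":0,"ry":0,"rz":0}]' 0; done
python3 - <<'E'
from go import *
im,d=cams.grab_frame("wrist");cv2.imwrite("pics/w2.png",im)
E
```

```text
time_s: 3.07
tool_pos: [0.4448, 0.2151, 0.0034]
tool_rot: [[-0.995, 0.097, 0.001], [0.097, 0.995, 0.001], [-0.001, 0.002, -1.0]]
ft_force: [-1.2, 0.0, 6.8]
width: 0.0414
finger_force: 59.6
```

View pics/w2.png

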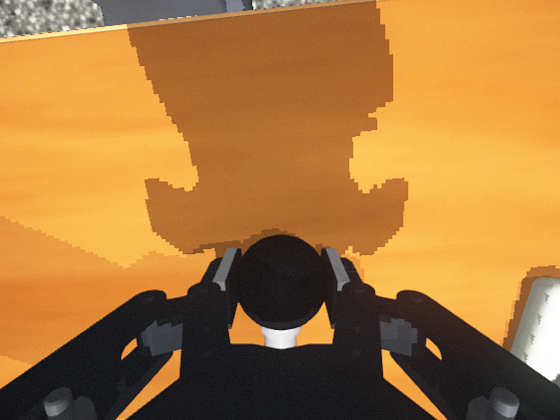

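```bash
python3 -m creep '[{"tx":0,"ty":0,"tz":-0.01,"rx":0,"ry":0,"rz":0},{"tx":0,"ty":0,"tz":-0.03,"rx":0,"ry":0,"rz":0},{"tx":0,"ty":0,"tz":-0.06,"rx":0,"ry":0,"rz":0},{"tx":0,"ty":0,"tz":-0.09,"rx":0,"ry":0,"rz":0},{"tx":0,"ty":0,"tz":-0.13,"rx":0,"ry":0,"rz":0},{"tx":0,"ty":0,"tz":-0.17,"rx":0,"ry":0,"rz":0},{"tx":0,"ty":0,"tz":-0.21,"rx":0,"ry":0,"rz":0},{"tx":0,"ty":0,"tz":-0.25,"rx":0,"ry":0,"rz":0},{"tx":0,"ty":0,"tz":-0.29,"rx":0,"ry":0,"rz":0},{"tx":0,"ty":0,"tz":-0.33,"rx":0,"ry":0,"rz":0},{"tx":0,"ty":0,"tz":-0.36,"rx":0,"ry":0,"rz":0},{"tx":0,"ty":0,"tz":-0.36,"rx":0,"ry":0,"rz":0}]' 0
python3 - <<'E'
from go import *
im,d=cams.grab_frame("scene");cv2.imwrite("pics/s2.png",im)
print(read_state()["wrist_torque"],read_state()["ft_force"])
E
```

```text
time_s: 4.12
tool_pos: [0.4458, 0.2149, 0.2772]
tool_rot: [[-0.995, 0.097, 0.006], [0.097, 0.995, 0.004], [-0.005, 0.005, -1.0]]
ft_force: [0.1, 0.3, -2.3]
width: 0.0417
finger_force: 61.3
[0.05571031 0.37003308 0.00653531] [ 0.24030955  0.30907161 -3.59777618]
```

View pics/s2.png

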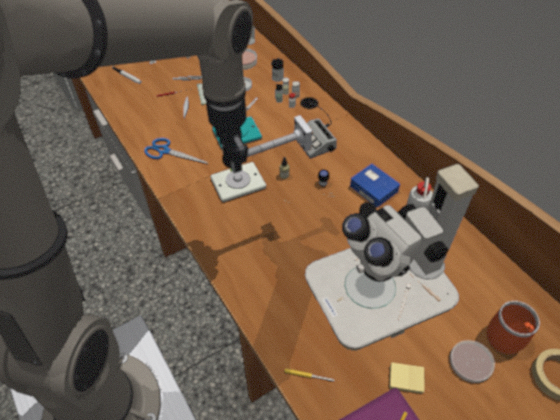

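The pillar is held level, with the foot toward (310,125) and well clear of the bench. Now I ease the grip carefully.

```bash
python3 -m creep '[{"tx":0,"ty":0,"tz":0,"rx":0,"ry":0,"rz":0},{"tx":0,"ty":0,"tz":0,"rx":0,"ry":0,"rz":0}]' 0.47; python3 -m creep '[{"tx":0,"ty":0,"tz":0,"rx":0,"ry":0,"rz":0},{"tx":0,"ty":0,"tz":0,"rx":0,"ry":0,"rz":0}]' 0.485
```

```text
time_s: 4.33
tool_pos: [0.4427, 0.2133, 0.2705]
tool_rot: [[-0.995, 0.097, -0.003], [0.097, 0.995, -0.002], [0.003, -0.003, -1.0]]
ft_force: [0.3, -1.1, -3.8]
width: 0.0414
finger_force: 61.2
time_s: 4.5
tool_pos: [0.4434, 0.2137, 0.271]
tool_rot: [[-0.995, 0.097, -0.002], [0.097, 0.995, -0.002], [0.002, -0.002, -1.0]]
ft_force: [0.8, -0.4, -3.2]
width: 0.0418
finger_force: 55.3
```

```bash
python3 -m creep '[{"tx":0,"ty":0,"tz":0,"rx":0,"ry":0,"rz":0},{"tx":0,"ty":0,"tz":0,"rx":0,"ry":0,"rz":0}]' 0.492;python3 -c "
from h import *
print(read_state()['wrist_torque'])"; python3 -m creep '[{"tx":0,"ty":0,"tz":0,"rx":0,"ry":0,"rz":0},{"tx":0,"ty":0,"tz":0,"rx":0,"ry":0,"rz":0}]' 0.498;python3 -c "
from h import *
print(read_state()['wrist_torque'])"
```

```text
time_s: 4.67
tool_pos: [0.444, 0.2141, 0.272]
tool_rot: [[-0.995, 0.097, -0.001], [0.097, 0.995, -0.001], [0.001, -0.001, -1.0]]
ft_force: [-0.2, -0.8, -3.5]
width: 0.0421
finger_force: 37.0
[0.01854691 0.14982235 0.01668041]
time_s: 4.83
tool_pos: [0.4445, 0.2142, 0.2726]
tool_rot: [[-0.995, 0.097, 0.001], [0.097, 0.995, 0.0], [-0.001, 0.0, -1.0]]
ft_force: [0.7, 0.2, -4.5]
width: 0.0427
finger_force: 22.6
[-0.02234631 -0.07643265  0.00153304]
```

```bash
python3 -m creep '[{"tx":0,"ty":0,"tz":0,"rx":0,"ry":0,"rz":0},{"tx":0,"ty":0,"tz":0,"rx":0,"ry":0,"rz":0},{"tx":0,"ty":0,"tz":0,"rx":0,"ry":0,"rz":0},{"tx":0,"ty":0,"tz":0,"rx":0,"ry":0,"rz":0},{"tx":0,"ty":0,"tz":0,"rx":0,"ry":0,"rz":0},{"tx":0,"ty":0,"tz":0,"rx":0,"ry":0,"rz":0},{"tx":0,"ty":0,"tz":0,"rx":0,"ry":0,"rz":0},{"tx":0,"ty":0,"tz":0,"rx":0,"ry":0,"rz":0},{"tx":0,"ty":0,"tz":0,"rx":0,"ry":0,"rz":0},{"tx":0,"ty":0,"tz":0,"rx":0,"ry":0,"rz":0}]' 0.501
python3 - <<'E'
from go import *
print(read_state()['wrist_torque'])
im,d=cams.grab_frame("wrist");im2,d2=cams.grab_frame("scene");np.savez("w3.npz",im=im,d=d,im2=im2)
print(read_state()['wrist_torque'])
cv2.imwrite("pics/w3.png",np.hstack([cv2.resize(im,(400,300)),cv2.resize(im2[60:270,140:420],(400,300),interpolation=2)]))
E
```

```text
time_s: 5.67
tool_pos: [0.444, 0.2142, 0.2725]
tool_rot: [[-0.995, 0.097, -0.0], [0.097, 0.995, -0.0], [0.0, -0.0, -1.0]]
ft_force: [-0.9, 0.7, -3.1]
width: 0.0432
finger_force: 15.7
[ 0.02639835  0.0426153  -0.02180382]
[ 0.04422394 -0.13369973 -0.01532311]
```

View pics/w3.png

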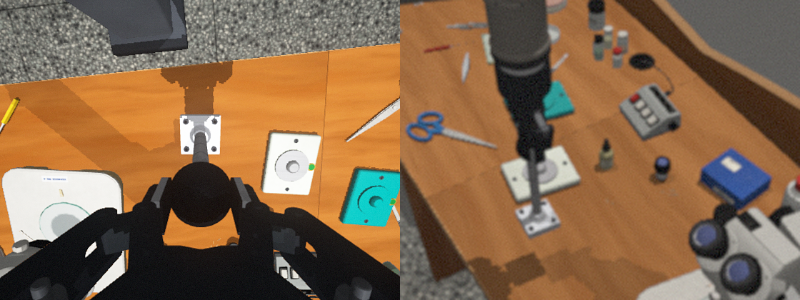

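The pillar now hangs, with its foot below at about (200,135) in the wrist half, and is probably still swinging. I let it settle.

```bash
for j in 1 2; do python3 -m creep '[{"tx":0,"ty":0,"tz":0,"rx":0,"ry":0,"rz":0},{"tx":0,"ty":0,"tz":0,"rx":0,"ry":0,"rz":0},{"tx":0,"ty":0,"tz":0,"rx":0,"ry":0,"rz":0},{"tx":0,"ty":0,"tz":0,"rx":0,"ry":0,"rz":0},{"tx":0,"ty":0,"tz":0,"rx":0,"ry":0,"rz":0},{"tx":0,"ty":0,"tz":0,"rx":0,"ry":0,"rz":0},{"tx":0,"ty":0,"tz":0,"rx":0,"ry":0,"rz":0},{"tx":0,"ty":0,"tz":0,"rx":0,"ry":0,"rz":0},{"tx":0,"ty":0,"tz":0,"rx":0,"ry":0,"rz":0},{"tx":0,"ty":0,"tz":0,"rx":0,"ry":0,"rz":0}]' 0.501 | tail -2;  python3 -c "
from h import *
print(read_state()['wrist_torque'])"; done
cat > foot.py <<'E'
from m import *
import sys
def foot():
    """centre and normal of the foot's upper face, by the wrist camera"""
    im,d=cams.grab_frame("wrist");i=cams.camera_info("wrist");h=cv2.cvtColor(im,cv2.COLOR_BGR2HSV)
    s=read_state();m=(h[...,1]<60)&(im.max(2)>120)
    zz=s["tool_pos"][2]+.019-.175+.014
    T=np.array(i["world_to_cam"]);K=np.array(i["intrinsics"])
    p=(T@np.array([*s["tool_pos"][:2],zz,1]))[:3];p=K@(p/p[2])
    exp=p[:2]
    W=np.array([world(i,u,v,1.) for u,v in [(0,0)]])
    v,u=np.nonzero(m&(np.hypot(*(np.indices(m.shape)[::-1]-exp[:,None,None]))<70)&(d>0))
    P=np.array([world(i,a,b,d[b,a]) for a,b in zip(u,v)])
    k=(abs(P[:,2]-zz)<.025)&(np.hypot(*(P[:,:2]-s["tool_pos"][:2]).T)<.06);P=P[k]
    for _ in range(4):
        A=np.c_[P[:,:2],np.ones(len(P))];c=np.linalg.lstsq(A,P[:,2],rcond=None)[0];r=P[:,2]-A@c;P=P[abs(r)<max(.002,2*r.std())]
    mm=np.zeros(m.shape,np.uint8)
    hull=cv2.convexHull(P[:,:2].astype(np.float32));R=cv2.minAreaRect((hull*1000))
    n=np.array([-c[0],-c[1],1]);print("expect px",exp.round(),"n",len(P),"rect mm",np.round(R[0],1),np.round(R[1],1),round(R[2],1),"z",P[:,2].mean().round(4),"tilt deg",np.degrees(n[:2]).round(2),"res",r.std().round(4),"tool",s["tool_pos"].round(4))
    return im
if __name__=="__main__":
    cv2.imwrite("pics/%s.png"%sys.argv[1],foot())
E
python3 foot.py w4;python3 foot.py w5
```

```text
width: 0.043
finger_force: 15.7
[ 0.01169686 -0.01950875  0.00938281]
width: 0.043
finger_force: 15.7
[-0.03637399  0.0735778   0.0203127 ]
expect px [282. 199.] n 1866 rect mm [438.5 212.7] [55.7 55.9] 84.7 z 0.1249 tilt deg [1.48 0.17] res 0.0007 tool [0.4441 0.2142 0.2725]
expect px [282. 199.] n 1879 rect mm [438.5 212.7] [55.9 55.9] 84.5 z 0.1249 tilt deg [1.41 0.14] res 0.0007 tool [0.4441 0.2142 0.2726]
```

```bash
python3 -m creep '[{"tx":0,"ty":0,"tz":0,"rx":0,"ry":0,"rz":0},{"tx":0,"ty":0,"tz":0,"rx":0,"ry":0,"rz":0},{"tx":0,"ty":0,"tz":0,"rx":0,"ry":0,"rz":0},{"tx":0,"ty":0,"tz":0,"rx":0,"ry":-0.005,"rz":0},{"tx":0,"ty":0,"tz":0,"rx":0,"ry":-0.01,"rz":0},{"tx":0,"ty":0,"tz":0,"rx":0,"ry":-0.014,"rz":0},{"tx":0,"ty":0,"tz":0,"rx":0,"ry":-0.014,"rz":0},{"tx":0,"ty":0,"tz":0,"rx":0,"ry":-0.014,"rz":0},{"tx":0,"ty":0,"tz":0,"rx":0,"ry":-0.014,"rz":0}]' 0
python3 foot.py w6
cat > base.py <<'E'
from m import *
def base():
    im,d=cams.grab_frame("wrist");i=cams.camera_info("wrist");h=cv2.cvtColor(im,cv2.COLOR_BGR2HSV)
    v,u=np.nonzero((d>0)&(h[...,1]<110))
    K=np.linalg.inv(np.array(i["intrinsics"]));T=np.linalg.inv(np.array(i["world_to_cam"]))
    P=(T[:3,:3]@(K@np.c_[u,v,np.ones(len(u))].T*d[v,u])).T+T[:3,3]
    k=np.hypot(P[:,0]-.536,P[:,1]-.389)<.09;P=P[k];g=im[v,u].min(1)[k]
    for lo,hi in((.013,.0185),(.0195,.0235),(.027,.034)):
        q=P[(P[:,2]>lo)&(P[:,2]<hi)]
        if len(q)>20:
            if lo>.018: q=q[np.hypot(*(q[:,:2]-np.median(q[:,:2],0)).T)<.04]
            x=(q[:,:2]*1000).astype(np.float32);R=cv2.minAreaRect(x);C=cv2.minEnclosingCircle(x);print(lo,len(q),"rect",np.round(R[0],1),np.round(R[1],1),"circle",np.round(C[0],1),round(C[1],1),"z",q[:,2].mean().round(4))
    # plate outline by colour, ray at its upper face
    c=np.linalg.inv(T)@np.array([.536,.389,.017,1]);px=(np.array(i["intrinsics"])@(c[:3]/c[2]))[:2]
    m,cc,s=blob((h[...,1]<60)&(im.max(2)>120),px);x=cv2.convexHull(np.argwhere(m)[:,::-1].astype(np.int32))
    w=np.array([ray(i,*p[0],.017)[:2]*1000 for p in x],np.float32);R=cv2.minAreaRect(w);print("px",px.round(),"plate",np.round(R[0],1),np.round(R[1],1),round(R[2],1))
    return im
if __name__=="__main__":
    im=base();cv2.imwrite("pics/b.png",im)
E
python3 base.py
```

```text
time_s: 8.28
tool_pos: [0.4441, 0.2143, 0.2726]
tool_rot: [[-0.995, 0.097, 0.028], [0.096, 0.995, -0.003], [-0.028, 0.0, -1.0]]
ft_force: [1.1, -0.0, -2.6]
width: 0.0412
finger_force: 60.9
expect px [282. 195.] n 1832 rect mm [442.  212.4] [56.  55.7] 84.5 z 0.1244 tilt deg [-0.03  0.44] res 0.0007 tool [0.4442 0.2143 0.2726]
0.013 3816 rect [536.  387.9] [ 99.3 128.9] circle [536.4 387.9] 78.7 z 0.0168
0.0195 1365 rect [536.3 388.2] [67.  66.9] circle [536.6 388.4] 34.3 z 0.0211
0.027 196 rect [536.3 387.7] [22.4 21.9] circle [536.2 388. ] 12.0 z 0.0295
px [408. 225.] plate [535.1 387.1] [100.1 129.3] 81.3
```

```bash
python3 -c "
from go import *
s=read_state();plan(s['tool_pos']+np.array([.0943,.1756,0]),R=s['tool_rot'])"
```

```text
t [-0.1025  0.2452  0.0029] r [0. 0. 0.]
```

```bash
python3 -m creep '[{"tx":-0.003,"ty":0.008,"tz":0,"rx":0,"ry":0,"rz":0},{"tx":-0.01,"ty":0.024,"tz":0,"rx":0,"ry":0,"rz":0},{"tx":-0.02,"ty":0.05,"tz":0.001,"rx":0,"ry":0,"rz":0},{"tx":-0.034,"ty":0.08,"tz":0.001,"rx":0,"ry":0,"rz":0},{"tx":-0.048,"ty":0.115,"tz":0.002,"rx":0,"ry":0,"rz":0},{"tx":-0.062,"ty":0.15,"tz":0.002,"rx":0,"ry":0,"rz":0},{"tx":-0.076,"ty":0.183,"tz":0.003,"rx":0,"ry":0,"rz":0},{"tx":-0.088,"ty":0.21,"tz":0.003,"rx":0,"ry":0,"rz":0},{"tx":-0.096,"ty":0.23,"tz":0.003,"rx":0,"ry":0,"rz":0},{"tx":-0.101,"ty":0.241,"tz":0.003,"rx":0,"ry":0,"rz":0},{"tx":-0.1025,"ty":0.245,"tz":0.003,"rx":0,"ry":0,"rz":0},{"tx":-0.1025,"ty":0.245,"tz":0.003,"rx":0,"ry":0,"rz":0}]' 0
python3 -m creep '[{"tx":0,"ty":0,"tz":0,"rx":0,"ry":0,"rz":0},{"tx":0,"ty":0,"tz":0,"rx":0,"ry":0,"rz":0},{"tx":0,"ty":0,"tz":0,"rx":0,"ry":0,"rz":0},{"tx":0,"ty":0,"tz":0,"rx":0,"ry":0,"rz":0}]' 0
python3 foot.py w7; python3 base.py
```

```text
time_s: 9.38
tool_pos: [0.5384, 0.3904, 0.2718]
tool_rot: [[-0.995, 0.096, 0.027], [0.096, 0.995, -0.003], [-0.027, -0.001, -1.0]]
ft_force: [-0.3, 0.2, -3.0]
width: 0.0412
finger_force: 61.3
time_s: 9.72
tool_pos: [0.5384, 0.389, 0.2728]
tool_rot: [[-0.995, 0.097, 0.028], [0.097, 0.995, -0.003], [-0.028, 0.0, -1.0]]
ft_force: [0.4, 0.2, -3.5]
width: 0.0413
finger_force: 61.3
expect px [282. 195.] n 1861 rect mm [536.1 387.3] [56.  55.8] 84.4 z 0.1245 tilt deg [-0.19  0.35] res 0.0007 tool [0.5384 0.3891 0.2728]
0.013 3045 rect [536.7 388.7] [ 98.8 128.9] circle [536.6 388.7] 78.8 z 0.0167
0.0195 443 rect [503.  390.9] [56.4 36.5] circle [513. 390.] 29.3 z 0.0211
px [281. 173.] plate [538.1 389. ] [ 98.6 131.4] 81.4
```

```bash
python3 -c "
from go import *
s=read_state()
for z in(-.07,-.09):plan(s['tool_pos']+np.array([.0005,.001,z]),R=s['tool_rot'])"
```

```text
t [0.0021 0.0014 0.0933] r [0. 0. 0.]
t [0.0028 0.0014 0.12  ] r [0. 0. 0.]
```

```bash
python3 -m creep '[{"tx":0,"ty":0.001,"tz":0.005,"rx":0,"ry":0,"rz":0},{"tx":0,"ty":0.001,"tz":0.015,"rx":0,"ry":0,"rz":0},{"tx":0.001,"ty":0.0014,"tz":0.03,"rx":0,"ry":0,"rz":0},{"tx":0.001,"ty":0.0014,"tz":0.045,"rx":0,"ry":0,"rz":0},{"tx":0.0015,"ty":0.0014,"tz":0.06,"rx":0,"ry":0,"rz":0},{"tx":0.002,"ty":0.0014,"tz":0.075,"rx":0,"ry":0,"rz":0},{"tx":0.002,"ty":0.0014,"tz":0.085,"rx":0,"ry":0,"rz":0},{"tx":0.002,"ty":0.0014,"tz":0.09,"rx":0,"ry":0,"rz":0},{"tx":0.002,"ty":0.0014,"tz":0.093,"rx":0,"ry":0,"rz":0},{"tx":0.002,"ty":0.0014,"tz":0.093,"rx":0,"ry":0,"rz":0},{"tx":0.002,"ty":0.0014,"tz":0.093,"rx":0,"ry":0,"rz":0}]' 0
python3 foot.py w8; python3 base.py; python3 - <<'E'
from m import *
im,d=cams.grab_frame("scene");a=cv2.resize(im[130:230,190:290],(500,500),interpolation=2);cv2.imwrite("pics/s3.png",a)
E
```

```text
time_s: 10.73
tool_pos: [0.5393, 0.3909, 0.2031]
tool_rot: [[-0.995, 0.097, 0.028], [0.097, 0.995, -0.002], [-0.029, 0.001, -1.0]]
ft_force: [-0.5, -0.5, -3.2]
width: 0.0408
finger_force: 61.3
expect px [281. 195.] n 1879 rect mm [537.1 389.2] [56.1 55.8] 84.3 z 0.055 tilt deg [-0.25  0.35] res 0.0008 tool [0.5394 0.3909 0.2033]
0.013 5253 rect [536.6 388.7] [ 99. 129.] circle [536.4 388.4] 78.7 z 0.0169
0.0195 272 rect [510.7 389.2] [65.4 44.6] circle [520.7 389.3] 34.7 z 0.0211
px [279. 182.] plate [536.2 389. ] [ 98.5 127.9] 81.4
```

View pics/s3.png

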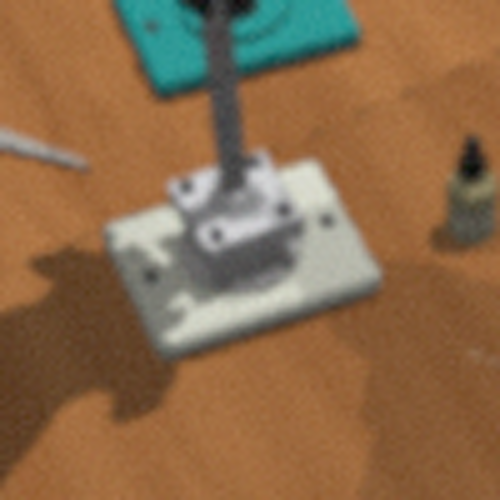

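The scene crop shows the foot centred over the boss, above the spigot. Next I lower slowly.

```bash
python3 -m creep '[{"tx":0.001,"ty":-0.0007,"tz":0.003,"rx":0,"ry":0,"rz":0},{"tx":0.001,"ty":-0.0007,"tz":0.006,"rx":0,"ry":0,"rz":0},{"tx":0.001,"ty":-0.0007,"tz":0.009,"rx":0,"ry":0,"rz":0},{"tx":0.001,"ty":-0.0007,"tz":0.012,"rx":0,"ry":0,"rz":0},{"tx":0.0013,"ty":-0.0007,"tz":0.015,"rx":0,"ry":0,"rz":0},{"tx":0.0013,"ty":-0.0007,"tz":0.018,"rx":0,"ry":0,"rz":0},{"tx":0.0013,"ty":-0.0007,"tz":0.02,"rx":0,"ry":0,"rz":0},{"tx":0.0013,"ty":-0.0007,"tz":0.022,"rx":0,"ry":0,"rz":0},{"tx":0.0013,"ty":-0.0007,"tz":0.024,"rx":0,"ry":0,"rz":0},{"tx":0.0013,"ty":-0.0007,"tz":0.024,"rx":0,"ry":0,"rz":0}]' 0
python3 foot.py w9;python3 -c "
from h import *
s=read_state();print(s['ft_force'],s['wrist_torque'])"
```

```text
time_s: 11.72
tool_pos: [0.5384, 0.3901, 0.1843]
tool_rot: [[-0.995, 0.097, 0.028], [0.097, 0.995, -0.003], [-0.028, -0.0, -1.0]]
ft_force: [-0.7, -0.4, -3.7]
width: 0.0412
finger_force: 61.3
expect px [282. 195.] n 4178 rect mm [534.6 388.8] [ 94.4 112.4] 81.0 z 0.0287 tilt deg [-2.78  0.81] res 0.0094 tool [0.5384 0.3901 0.1845]
[-0.27745966  0.87710165 -3.83796272] [0.04079177 0.10819814 0.00527181]
```

No contact force, and the foot is about 7 mm down over the spigot. I lower the rest in small steps.

```bash
python3 -m creep '[{"tx":0,"ty":0,"tz":0.001,"rx":0,"ry":0,"rz":0},{"tx":0,"ty":0,"tz":0.0015,"rx":0,"ry":0,"rz":0},{"tx":0,"ty":0,"tz":0.002,"rx":0,"ry":0,"rz":0},{"tx":0,"ty":0,"tz":0.002,"rx":0,"ry":0,"rz":0},{"tx":0,"ty":0,"tz":0.002,"rx":0,"ry":0,"rz":0}]' 0
python3 -m creep '[{"tx":0,"ty":0,"tz":0.0005,"rx":0,"ry":0,"rz":0},{"tx":0,"ty":0,"tz":0.001,"rx":0,"ry":0,"rz":0},{"tx":0,"ty":0,"tz":0.001,"rx":0,"ry":0,"rz":0},{"tx":0,"ty":0,"tz":0.001,"rx":0,"ry":0,"rz":0}]' 0
```

```text
time_s: 12.18
tool_pos: [0.5388, 0.3902, 0.1835]
tool_rot: [[-0.995, 0.097, 0.028], [0.097, 0.995, -0.002], [-0.028, 0.0, -1.0]]
ft_force: [-0.3, -0.1, 0.2]
width: 0.0411
finger_force: 61.5
time_s: 12.52
tool_pos: [0.5391, 0.3903, 0.1835]
tool_rot: [[-0.995, 0.097, 0.029], [0.097, 0.995, -0.002], [-0.029, 0.001, -1.0]]
ft_force: [-0.3, -1.4, 5.1]
width: 0.0413
finger_force: 62.0
```

Contact: the weight has gone and the tool feels +5 N. I ease the grip so the foot settles flat, then open.

```bash
R='see below'; python3 -m creep '[{"tx":0,"ty":0,"tz":0,"rx":0,"ry":0,"rz":0},{"tx":0,"ty":0,"tz":0,"rx":0,"ry":0,"rz":0},{"tx":0,"ty":0,"tz":0,"rx":0,"ry":0,"rz":0},{"tx":0,"ty":0,"tz":0,"rx":0,"ry":0,"rz":0}]' 0.502
python3 -m creep '[{"tx":0,"ty":0,"tz":0,"rx":0,"ry":0,"rz":0},{"tx":0,"ty":0,"tz":0,"rx":0,"ry":0,"rz":0},{"tx":0,"ty":0,"tz":0,"rx":0,"ry":0,"rz":0},{"tx":0,"ty":0,"tz":0,"rx":0,"ry":0,"rz":0}]' 0.53
python3 -m creep '[{"tx":0,"ty":0,"tz":0,"rx":0,"ry":0,"rz":0},{"tx":0,"ty":0,"tz":0,"rx":0,"ry":0,"rz":0},{"tx":0,"ty":0,"tz":0,"rx":0,"ry":0,"rz":0},{"tx":0,"ty":0,"tz":0,"rx":0,"ry":0,"rz":0},{"tx":0,"ty":0,"tz":0,"rx":0,"ry":0,"rz":0},{"tx":0,"ty":0,"tz":0,"rx":0,"ry":0,"rz":0},{"tx":0,"ty":0,"tz":0,"rx":0,"ry":0,"rz":0},{"tx":0,"ty":0,"tz":0,"rx":0,"ry":0,"rz":0}]' 1
```

```text
time_s: 12.85
tool_pos: [0.5391, 0.3904, 0.183]
tool_rot: [[-0.995, 0.097, 0.029], [0.097, 0.995, -0.002], [-0.029, 0.001, -1.0]]
ft_force: [-0.2, -1.1, 5.6]
width: 0.0429
finger_force: 14.3
time_s: 13.18
tool_pos: [0.5383, 0.3902, 0.182]
tool_rot: [[-0.995, 0.097, 0.027], [0.096, 0.995, -0.003], [-0.027, -0.0, -1.0]]
ft_force: [0.6, -0.5, 0.7]
width: 0.0453
finger_force: 0.2
time_s: 13.85
tool_pos: [0.5385, 0.3902, 0.1824]
tool_rot: [[-0.995, 0.097, 0.028], [0.097, 0.995, -0.003], [-0.028, 0.0, -1.0]]
ft_force: [-0.3, 0.6, -0.0]
width: 0.0852
finger_force: 0.0
```

Retreat straight up, then look.

```bash
python3 -m creep '[{"tx":0,"ty":0,"tz":-0.01,"rx":0,"ry":0,"rz":0},{"tx":0,"ty":0,"tz":-0.03,"rx":0,"ry":0,"rz":0},{"tx":-0.001,"ty":0,"tz":-0.06,"rx":0,"ry":0,"rz":0},{"tx":-0.003,"ty":0,"tz":-0.09,"rx":0,"ry":0,"rz":0},{"tx":-0.004,"ty":0,"tz":-0.12,"rx":0,"ry":0,"rz":0},{"tx":-0.004,"ty":0,"tz":-0.15,"rx":0,"ry":0,"rz":0},{"tx":-0.004,"ty":0,"tz":-0.17,"rx":0,"ry":0,"rz":0},{"tx":-0.004,"ty":0,"tz":-0.17,"rx":0,"ry":0,"rz":0},{"tx":-0.004,"ty":0,"tz":-0.17,"rx":0,"ry":0,"rz":0}]' 1 | head -2
python3 - <<'E'
from m import *
im2,_=cams.grab_frame("scene")
im,d=cams.grab_frame("wrist");i=cams.camera_info("wrist")
h=cv2.cvtColor(im,cv2.COLOR_BGR2HSV);v,u=np.nonzero(d>0)
K=np.linalg.inv(np.array(i["intrinsics"]));T=np.linalg.inv(np.array(i["world_to_cam"]))
P=(T[:3,:3]@(K@np.c_[u,v,np.ones(len(u))].T*d[v,u])).T+T[:3,3]
n=P[(np.hypot(P[:,0]-.5365,P[:,1]-.3885)<.045)]
q=n[(n[:,2]>.028)&(n[:,2]<.045)]
A=np.c_[q[:,:2],np.ones(len(q))];c=np.linalg.lstsq(A,q[:,2],rcond=None)[0];print("foot top z",np.median(q[:,2]),"tilt",np.degrees(c[:2]),cv2.minAreaRect((q[:,:2]*1000).astype(np.float32)))
k=n[n[:,2]>.15];print("knob top",k[:,2].max(),np.percentile(k[:,2],99),cv2.minEnclosingCircle((k[:,:2]*1000).astype(np.float32)))
cv2.imwrite("pics/end.png",np.hstack([cv2.resize(im,(400,300)),cv2.resize(im2[60:270,140:420],(400,300),interpolation=2)]))
E
```

```text
time_s: 14.6
tool_pos: [0.5383, 0.3905, 0.3112]
foot top z 0.03453598043448797 tilt [ 0.11708198 -0.19193065] ((533.5198364257812, 388.34716796875), (55.312721252441406, 50.141441345214844), 83.63992309570312)
knob top 0.4125131213545793 0.41106675803235987 ((536.4341430664062, 388.50634765625), 44.98372268676758)
```

View pics/end.png

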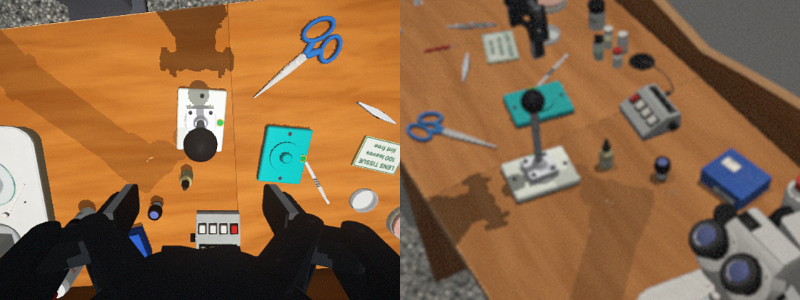

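The pictures show the pillar standing upright on the white base, knob at (533,102) in the scene half. The foot's upper face is at 34.5 mm, against 35 mm expected when fully home, and it is flat to 0.2°. The bystanders are in place and the arm is clear.

```bash
python3 -c "
from bench import robot
print(robot.finish_job())"
```

```text
the job is handed in; nothing more can be done
None
```

The pillar stands by itself on the white base, its foot home over the spigot and flat to about 0.2°, and the other things look undisturbed; I handed the job in at about 15 s of the 56 s allowed (no verdict was returned).

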